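Alternate the tube arms on a splined sample rotator

ROBOT

A 7-joint arm with a two-finger parallel gripper is mounted at the origin on a cart in front of the work surface, level with it; the furniture and walls round the work are solid. World frame = base frame: x ahead of the robot, y to its left, z up, the work surface at z = 0. Lengths are in m, angles in rad, forces in N, time in s.
With the tool pointing down it reaches from about 0.35 to 0.9 m from the base axis. Payload 19.9 kg.
Tool frame: the origin (TCP) lies between the finger pads; the fingertips stand 19 mm ahead of it and the grasp point (between the pads) is the TCP; z points along the fingers, y is the line along which they close (so a half turn about z gives the same grasp; the last joint's range is limited). The gripper opens to 94 mm and grips with 3 to 60 N. Pads are 16 mm wide; open, the fingers measure 119 mm over their backs; the gripper's body (75 mm by 177 mm) begins 78 mm behind the grasp point.
Start: joints at [1.159, 0.417, -0.01, 1.614, 0.005, 1.111, -0.053], TCP at [0.226, -0.583, 0.224] pointing down, gripper open.
Joint ranges: [-2.81, 2.81], [-0.39, 2.02], [-1.27, 1.25], [0.06, 2.57], [-1.19, 4.33], [0.19, 2], [-2.82, 2.82]. Speed limits (rad/s): [1.89, 1.89, 2.39, 2.39, 3.01, 3.01, 3.01].

INTERFACE

Orientations are given as a 3x3 rotation matrix whose columns are the frame's x, y, z axes.
In Python, from rig import robot gives the robot as it stands. Calls block until the motion is done:
- robot.move_ptp(position, orientation): joint-space move of the TCP to a pose.
- robot.move_linear(position, velocity=0.15, frame=None, threshold=None): straight line of the TCP; frame=None keeps the orientation; velocity is the mean speed in m/s. With threshold (N) it stops when the force on the tool has changed by that much, and returns True; else False.
- robot.goto_joints(angles): joint-space move.
- robot.gripper_to(opening): finger opening in m; the grip force is fixed at half the most; returns when the fingers have stopped.
- robot.pause(seconds).
- robot.ik(position, orientation): joint angles nearest the present ones, or None.
- robot.get_state(): the state.
- robot.grab_frame(name): name is "scene" or "top" or "wrist"; returns the picture (420x560x3 uint8, red, green, blue); there is no depth.
- robot.camera_info(name): a dict with "fx", "fy", "cx", "cy" (pixels), "dist" ([k1, k2, p1, p2, k3] as OpenCV has them; the pictures are not rectified), "rvec" (rotation vector, rad) and "tvec" (3), from world to camera coordinates, as OpenCV has them. Camera axes: x right, y down, z forward; pixel columns grow to the right and rows downward; lengths in m; the calibration is good to about 2 mm. A picture is of the moment at which its call begins: read the wrist's pose just before it. camera_info takes no time and is no camera call; for the wrist camera it gives the pose at the moment of the call.
A pose or a line that the arm cannot do raises robot.PlanningError and nothing moves.
- robot.sign_off(): hands the job in; it is judged then, once.
The state is a dict: "time": time; "qpos": joint angles; "joint_vel": joint speeds; "effort": joint torques, N m; "ee_pos": TCP position; "tool_rot": TCP orientation; "force": force on the tool from outside, world axes, zero at the start; "moment": the same for the moment, N m; "opening": finger opening in m; "grasp_force": force on a finger pad.
Only numpy, scipy, OpenCV 4.12 (cv2) and the standard library are available. Lean on these libraries where they do the work, as an engineer would, in place of code of your own. Each camera call takes 0.05 s, during which the arm holds its last target. There are 200 camera calls.

TASK

Fit the two loose arm plates fully home over the splined spindle of the sample rotator: first the blue one, its arm pointing away from the rotator's fixed grey arm (the tooth position nearest to opposite), then the yellow one flat on top of it with its arm straight opposite the blue arm, so that the arms alternate. A plate will rest on the spline ends until it is nudged round far enough for its teeth to drop in. Leave the bottles and the petri dish where they stand, and let go of everything.

Things in the scene. Friction and masses are not known exactly. Their poses are not given: they have to be found in the camera images.
- rotator: fixed sample rotator: white foot 104 x 104 mm, 12 mm high; pedestal 42 mm across; on it a fixed grey arm plate outlined like the loose ones (z 24 to 34 mm), then the aluminium spindle. Origin: desk level on the spindle axis, z up, +x along the grey arm. The spindle is braked, but the angle of its splines varies and is not reported: find it by eye or touch
- seat (a point): on the spindle axis, top of the fixed grey arm plate, 34 mm over the desk; axes as the rotator's. The blue underside belongs here, the yellow 10 mm higher. From here up to the spline ends: core radius 11.3 mm, six splines 5.5 mm wide out to radius 18 mm, every 60 degrees
- spline_ends (a point): on the spindle axis at the flat spline ends, 60 mm over the desk. Above: a smooth pilot, radius 11.3 mm, 12 mm high, then a 9 mm cone to radius 5 mm. A plate on the pilot rests with its underside here; once turned so that its teeth face the gaps (within about 5 degrees) it drops. If it hangs askew, press the ring down, opposite the arm
- fixed_arm_end (a point): centre of the fixed grey arm's C clip, 64 mm from the axis, at seat height
- blue_arm: blue plate, 10 mm thick, about 90 g: a ring, 52 mm across the flats on its +-y sides (22 mm long), with six inward teeth every 60 degrees from +x (5.2 mm wide, tips at radius 12.5, roots at 20 mm), and an arm 16 mm wide along +x that ends in a C clip, reach 75 mm. Lopsided: balances 9 mm from the bore towards the clip. Lies flat; origin: underside, on the bore axis; z up
- yellow_arm: yellow plate, 10 mm thick, about 90 g: a ring, 52 mm across the flats on its +-y sides (22 mm long), with six inward teeth every 60 degrees from +x (5.2 mm wide, tips at radius 12.5, roots at 20 mm), and an arm 16 mm wide along +x that ends in a C clip, reach 75 mm. Lopsided: balances 9 mm from the bore towards the clip. Lies flat; origin: underside, on the bore axis; z up
- blue_arm_clip (a point): centre of the blue plate's C clip, on its underside plane, 64 mm from the bore along the arm
- yellow_arm_clip (a point): centre of the yellow plate's C clip, on its underside plane, 64 mm from the bore along the arm
- iodine: brown dropper bottle with black cap, bystander, 32 mm across, 99 mm tall; origin under its centre
- violet_stain: dark violet dropper bottle with black cap, bystander, 32 mm across, 99 mm tall; origin under its centre
- petri: closed petri dish with pink content, bystander, 61 mm across, 16 mm high; origin under its centre

How it is judged:
On the way, in this order (a step that is already met when the one before it is completed fails the run):
1. the blue plate is fully home on the spindle, arm away from the fixed grey arm (horizontal distance between blue_arm and seat below 0.004 m and z of blue_arm in the frame of seat between -0.003 and 0.003 m and angle between blue_arm's own z axis and vertical below 0.08 rad and x of blue_arm_clip in the frame of rotator below -0.044 m), for 0.2 s.
2. the yellow plate is fully home on the blue one, arm opposite the blue arm (horizontal distance between yellow_arm and seat below 0.004 m and z of yellow_arm in the frame of seat between 0.007 and 0.013 m and angle between yellow_arm's own z axis and vertical below 0.08 rad and x of yellow_arm_clip in the frame of blue_arm below -0.053 m), for 0.2 s.
At the end, for the whole second after the job is handed in: Both plates at rest, flat (0.08 rad), within 4 mm of the spindle axis and 3 mm of their height (blue underside on the seat, yellow 10 mm above). Blue clip 44 mm or more beyond the axis, away from the grey arm (about 45 degrees); yellow clip 53 mm or more opposite blue (about 33 degrees) (all of step 1 and all of step 2 and linear speed of each of blue_arm, yellow_arm below 0.02 m/s); the robot touches nothing.
It fails at once if the brown bottle is shifted by more than 3 cm or knocked over (distance of iodine from where it was at the start of the episode above 0.03 m or angle between iodine's own z axis and vertical above 0.5 rad).
It fails at once if the violet bottle is shifted by more than 3 cm or knocked over (distance of violet_stain from where it was at the start of the episode above 0.03 m or angle between violet_stain's own z axis and vertical above 0.5 rad).
It fails at once if the petri dish is shifted by more than 3 cm or knocked over (distance of petri from where it was at the start of the episode above 0.03 m or angle between petri's own z axis and vertical above 0.5 rad).
It also fails if it takes over 64 s, if anything falls off the work surface, if the arm or the gripper's body presses on something with over 40 N, if the wrist force passes 120 N, or if a joint passes its speed limit or range.

## Working session

There is one attempt and no reset: what is moved stays moved. The work goes in short steps, each a Python script; the robot and the scene stay as the last script left them, time stands still between calls to the robot, and variables do not carry over. Pictures are saved under pics/ and viewed, at most 10 in all, crops included, and the job is handed in when it is done.

```bash
mkdir -p pics; ls; python3 - <<'E'
from rig import robot
import cv2,numpy as np
for n in ("top","scene"):
    im=robot.grab_frame(n); cv2.imwrite(f"pics/{n}0.png",im[:,:,::-1])
    c=robot.camera_info(n); print(n,{k:np.round(v,4).tolist() for k,v in c.items()})
    R=cv2.Rodrigues(np.array(c['rvec'],float))[0]; print(-R.T@np.array(c['tvec']).ravel())
c=robot.camera_info("wrist"); R=cv2.Rodrigues(np.array(c['rvec'],float))[0]; print(-R.T@np.array(c['tvec']).ravel(),R)
s=robot.get_state(); print(s['time'],s['ee_pos'],s['tool_rot'])
E
```

```text
pics
top {'fx': 401.3199, 'fy': 401.3199, 'cx': 276.0925, 'cy': 209.9381, 'dist': [-0.0042, 0.0, 0.0, 0.0, 0.0], 'rvec': [2.2089, -2.1625, 0.0178], 'tvec': [-0.1184, 0.5617, 1.1815]}
[ 0.51235128 -0.13966802  1.20149586]
scene {'fx': 468.1007, 'fy': 468.1007, 'cx': 280.4401, 'cy': 205.7967, 'dist': [0.0416, 0.0, 0.0, 0.0, 0.0], 'rvec': [0.8328, -2.4943, 1.1791], 'tvec': [0.3729, 0.334, 0.7472]}
[0.0885624  0.51823424 0.72975039]
[ 0.29402774 -0.55638659  0.38274208] [[ 0.36383077 -0.93146431 -0.00118359]
 [-0.90137546 -0.35239783  0.25167053]
 [-0.23483921 -0.09049863 -0.96781225]]
0.1 [ 0.22638362 -0.58222993  0.22387872] [[ 9.32024431e-01  3.62395158e-01 -4.58762275e-04]
 [ 3.62395443e-01 -9.32023880e-01  1.01447948e-03]
 [-5.99349451e-05 -1.11177302e-03 -9.99999380e-01]]
```

View pics/top0.png

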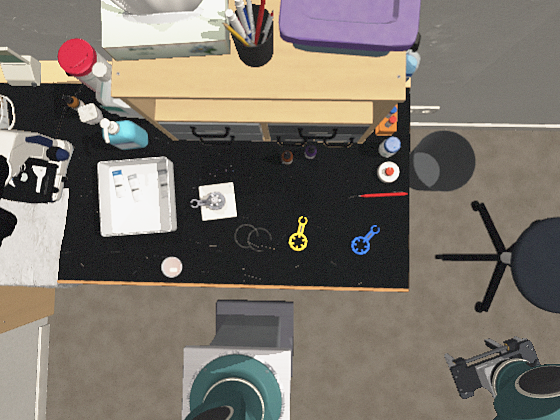

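View pics/scene0.png

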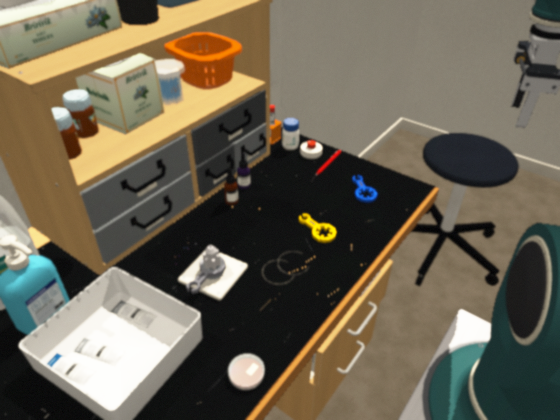

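The top view shows the rotator at about (215,201) with the grey arm toward (194,203), the yellow ring at (298,241) with its clip at (302,220), and the blue ring at (361,245) with its clip at (375,230). The bottles are at (287,158) and (311,152), and the dish is at (172,267). The scene view agrees. I'll triangulate roughly, then look from close by with the wrist camera.

```bash
cat > h.py <<'E'
from rig import robot
import cv2,numpy as np
def ray(c,px):
    K=np.array([[c['fx'],0,c['cx']],[0,c['fy'],c['cy']],[0,0,1]])
    u=cv2.undistortPoints(np.array([[px]],float),K,np.array(c['dist'],float)).ravel()
    R=cv2.Rodrigues(np.array(c['rvec'],float))[0]; t=np.array(c['tvec'],float).ravel()
    d=R.T@np.r_[u,1]; return -R.T@t, d/np.linalg.norm(d)
def onz(c,px,z):
    o,d=ray(c,px); return o+d*(z-o[2])/d[2]
def tri(obs):
    A=np.zeros((3,3));b=np.zeros(3)
    for c,px in obs:
        o,d=ray(c,px);P=np.eye(3)-np.outer(d,d);A+=P;b+=P@o
    x=np.linalg.solve(A,b)
    return x,max(np.linalg.norm((np.eye(3)-np.outer(ray(c,p)[1],ray(c,p)[1]))@(x-ray(c,p)[0])) for c,p in obs)
def proj(c,P):
    K=np.array([[c['fx'],0,c['cx']],[0,c['fy'],c['cy']],[0,0,1]])
    return cv2.projectPoints(np.array(P,float).reshape(-1,1,3),np.array(c['rvec'],float),np.array(c['tvec'],float),K,np.array(c['dist'],float))[0].reshape(-1,2)
def down(yaw):  # tool y (closing) axis at angle yaw+90; tool x at yaw
    c,s=np.cos(yaw),np.sin(yaw); return np.array([[c,s,0],[s,-c,0],[0,0,-1.]])
E
python3 - <<'E'
from h import *
T=robot.camera_info("top");S=robot.camera_info("scene")
for n,a,b in [("rot",(215,201),(212,258)),("clipfix",(194,203),(195,287)),("yel",(298,241),(323,232)),("yclip",(302,220),(305,218)),("blue",(361,245),(366,194)),("bclip",(375,230),(357,180)),("iod",(287,158),(232,180)),("vio",(311,152),(243,165)),("petri",(172,267),(246,370))]:
    x,e=tri([(T,a),(S,b)]); print(n,x.round(3),round(e,4))
q=robot.get_state()['qpos']
for yaw in np.arange(-3.1,3.2,.4):
  print(round(yaw,1),[None if (j:=robot.ik(np.array(p),down(yaw))) is None else round(float(j[6]),2) for p in [(.40,-.4,.05),(.41,-.2,.05),(.53,.03,.1)]])
E
```

```text
rot [0.585 0.069 0.05 ] 0.0
clipfix [0.576 0.133 0.028] 0.0032
yel [ 0.473 -0.173  0.004] 0.0001
yclip [ 0.534 -0.185  0.007] 0.0024
blue [ 0.465 -0.361  0.001] 0.0006
bclip [ 0.512 -0.401  0.001] 0.0009
iod [ 0.71  -0.136  0.067] 0.0
vio [ 0.73  -0.203  0.065] 0.0018
petri [0.388 0.2   0.011] 0.0004
-3.1 [1.97, 1.61, 1.08]
-2.7 [2.05, 1.69, 1.3]
-2.3 [-2.37, 2.09, 1.7]
-1.9 [-2.51, -2.28, 2.1]
-1.5 [-2.17, -2.61, -2.52]
-1.1 [-1.82, -2.26, -2.12]
-0.7 [-1.47, -1.9, -2.54]
-0.3 [-1.12, -1.55, -2.19]
0.1 [-0.77, -1.2, -1.82]
0.5 [-0.41, -0.84, -1.45]
0.9 [-0.05, -0.48, -1.07]
1.3 [0.31, -0.12, -0.69]
1.7 [0.67, 0.24, -0.31]
2.1 [1.02, 0.62, 0.06]
2.5 [1.37, 1.0, 0.44]
2.9 [1.72, 1.37, 0.83]
```

Triangulation gives plate heights near 0 and the right reach of about 62 mm. Next I'll look at each item from close by with the wrist camera, at the planned yaw and from two places each.

```bash
cat > look.py <<'E'
from h import *
import pickle
out={}
def snap(k):
    c=robot.camera_info("wrist"); im=robot.grab_frame("wrist"); out[k]=(c,im)
views={'b':((.465,-.361,.13),2.44),'y':((.473,-.173,.13),-.2),'r':((.585,.069,.19),1.71)}
for k,(p,yaw) in views.items():
    R=down(yaw); p=np.array(p)
    robot.move_ptp(p,R); snap(k+'0')
    robot.move_linear(p-R[:,0]*.07+R[:,1]*.02,velocity=.15); snap(k+'1')
pickle.dump(out,open('v.pkl','wb'))
print(robot.get_state()['time'])
tiles=[]
for k,(c,im) in out.items():
    tiles.append(cv2.resize(im[:,:,::-1],(266,200)))
cv2.imwrite('pics/w.png',np.vstack([np.hstack(tiles[i:i+2]) for i in (0,2,4)]))
E
python3 look.py
```

```text
7.175
```

View pics/w.png

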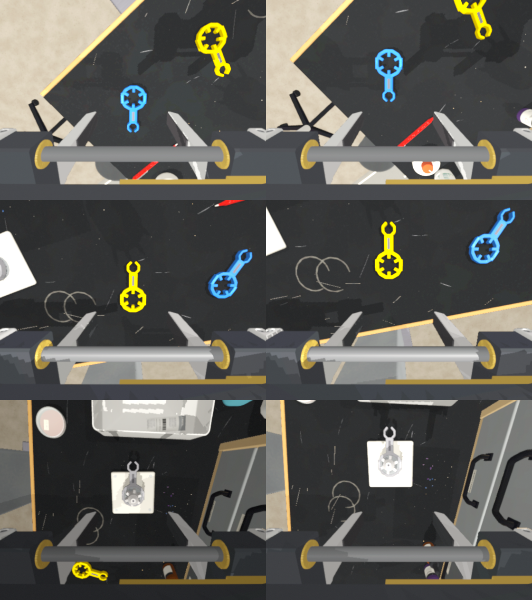

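The wrist views show the blue plate at tile (133,98), the yellow at (133,300), and the grey rotator with its arm pointing up in the image. Now I'll fit the plate silhouettes and enlarge the spindle.

```bash
cat > fit.py <<'E'
from h import *
import pickle
from scipy.optimize import minimize
S=4
def shape():
    a=np.linspace(0,2*np.pi,361)
    ring=np.c_[28.2*np.cos(a),np.clip(28.2*np.sin(a),-26,26)]
    hole=[]
    for t in a:
        d=(np.degrees(t)+30)%60-30
        r=20.; 
        if abs(20*np.sin(np.radians(d)))<2.6: r=12.5/np.cos(np.radians(d))
        hole.append([r*np.cos(t),r*np.sin(t)])
    arm=np.array([[24,-8],[56,-8],[56,8],[24,8]])
    return ring/1e3,np.array(hole)/1e3,arm/1e3
RING,HOLE,ARM=shape()
def render(c,p,hw,org,z0):
    cs,sn=np.cos(p[2]),np.sin(p[2]);Rz=np.array([[cs,-sn],[sn,cs]])
    sol=np.zeros(hw,np.uint8)
    for z in (0,.005,.01):
        def pj(P):
            q=P@Rz.T+p[:2]; uv=proj(c,np.c_[q,np.full(len(q),z+z0)])-org
            return [np.round(((uv+.5)*S-.5)*16).astype(np.int32)]
        m=np.zeros(hw,np.uint8)
        cv2.fillPoly(m,pj(RING),1,shift=4);cv2.fillPoly(m,pj(ARM),1,shift=4);cv2.fillPoly(m,pj(HOLE),0,shift=4)
        sol|=m
    return cv2.resize(sol.astype(np.float32),(hw[1]//S,hw[0]//S),interpolation=cv2.INTER_AREA)
def fit(views,color,p0,z0=0.,zfree=False):
    data=[]
    for c,im in views:
        uv=proj(c,[[p0[0],p0[1],z0+.01]])[0].astype(int)
        x0,y0=np.maximum(uv-90,0); crop=im[y0:y0+180,x0:x0+180].astype(float)
        m=np.clip(((crop[:,:,2]-crop[:,:,0])/100 if color=='b' else (crop[:,:,0]-crop[:,:,2])/150),0,1)
        data.append((c,m,np.array([x0,y0])))
    def cost(p):
        e=0
        for c,m,o in data:
            r=render(c,p,(m.shape[0]*S,m.shape[1]*S),o,p[3] if zfree else z0)
            # ignore region beyond arm (clip)
            cl=proj(c,[[p0[0]+.066*np.cos(p0[2]),p0[1]+.066*np.sin(p0[2]),z0+.005]])[0]-o
            w=np.ones(m.shape,np.float32); cv2.circle(w,tuple(int(v) for v in cl),14,0,-1)
            e+=(np.abs(r-m)*w).sum()
        return e
    st=list(p0)+([z0] if zfree else [])
    best=None
    d=[.006,.006,.1]+([.006] if zfree else [])
    for k in range(3):
        sim=np.vstack([st]+[np.array(st)+np.eye(len(st))[i]*d[i] for i in range(len(st))])
        r=minimize(cost,st,method='Nelder-Mead',options=dict(initial_simplex=sim,xatol=1e-5,fatol=.05,maxiter=250)); st=r.x; d=[-v/2 for v in d]
    return r.x,r.fun
if __name__=='__main__':
    out=pickle.load(open('v.pkl','rb'))
    for k,p0 in (('b',[.465,-.361,-.70]),('y',[.473,-.173,-.19])):
        for vs in (['0'],['1'],['0','1']):
            print(k,vs,[np.round(v,4) for v in fit([out[k+v] for v in vs],k,p0)])
        print(k,'zfree',[np.round(v,4) for v in fit([out[k+'0'],out[k+'1']],k,p0,zfree=True)])
    t=[]
    for k,(x,y) in (('r0',(280,185)),('r1',(262,130))):
        im=out[k][1][y-50:y+50,x-50:x+50,::-1]; t.append(cv2.resize(im,(400,400),interpolation=cv2.INTER_CUBIC))
    cv2.imwrite('pics/rc.png',np.hstack(t))
E
python3 fit.py
```

```text
b ['0'] [array([ 0.4647, -0.3595, -0.6905]), np.float64(1331.5825)]
b ['1'] [array([ 0.4649, -0.3596, -0.7107]), np.float64(1286.845)]
b ['0', '1'] [array([ 0.4649, -0.3596, -0.7013]), np.float64(2623.9375)]
b zfree [array([ 0.4647, -0.3596, -0.7163, -0.0049]), np.float64(2555.8175)]
y ['0'] [array([ 0.4722, -0.1753, -0.218 ]), np.float64(706.0108)]
y ['1'] [array([ 0.4718, -0.1748, -0.229 ]), np.float64(875.6792)]
y ['0', '1'] [array([ 0.4721, -0.1751, -0.2117]), np.float64(1586.2633)]
y zfree [array([ 0.4713, -0.1752, -0.1978, -0.0036]), np.float64(1530.8517)]
```

View pics/rc.png

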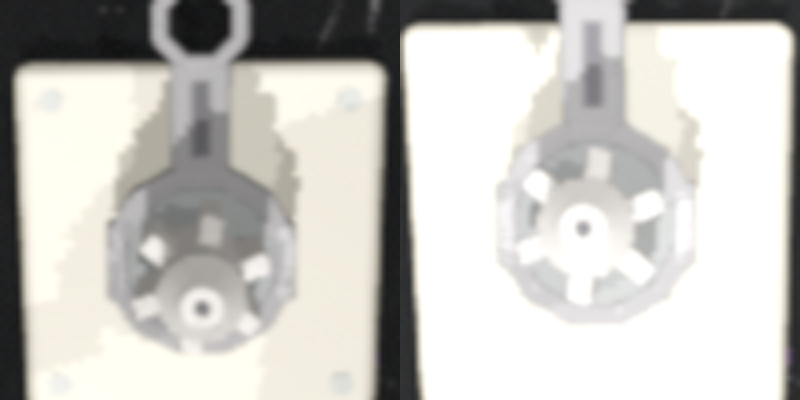

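The crops show the six splines, with the cone tip at (202,309) on the left and (583,229) on the right. Spline-top centres on the left are (152,247), (211,228), (257,266), (248,323), (193,348) and (146,306). On the right they are (537,185), (600,160), (648,205), (638,265), (580,290) and (530,250).

```bash
python3 - <<'E'
from h import *
import pickle
out=pickle.load(open('v.pkl','rb'));c0,c1=out['r0'][0],out['r1'][0]
L=np.array([(152,247),(211,228),(257,266),(248,323),(193,348),(146,306),(202,309)])/4-.5+[230,135]
Rr=(np.array([(537,185),(600,160),(648,205),(638,265),(580,290),(530,250),(583,229)])-[400,0])/4-.5+[212,80]
X=np.array([tri([(c0,a),(c1,b)])[0] for a,b in zip(L,Rr)]);print(X.round(4))
for c,P in((c0,L),(c1,Rr)):
    Q=np.array([onz(c,p,.060) for p in P[:6]]);ce=Q.mean(0);d=Q-ce
    a=np.degrees(np.arctan2(d[:,1],d[:,0]));print('ctr',ce.round(4),'r',np.hypot(d[:,0],d[:,1]).round(4),'ang',a.round(1),'mod60',(a%60).round(1),'tip',onz(c,P[6],.081).round(4))
# grey: clip hole centre (left), foot corners
for p in ((200,18),(180,65),(223,65)): print(onz(c0,np.array(p)/4-.5+[230,135],.034).round(4))
for p in ((17,68),(383,68)): print('foot',onz(c0,np.array(p)/4-.5+[230,135],.012).round(4))
for p in ((3,28),(393,28)): print('foot1',onz(c1,np.array(p)/4-.5+[212,80],.012).round(4))
E
```

```text
[[0.5729 0.0755 0.0556]
 [0.5869 0.0831 0.0588]
 [0.5996 0.0747 0.0572]
 [0.5992 0.0608 0.0612]
 [0.5864 0.0532 0.0638]
 [0.5732 0.0605 0.0572]
 [0.5865 0.0677 0.0793]]
ctr [0.5864 0.0682 0.06  ] r [0.0158 0.0151 0.0148 0.0151 0.0161 0.0147] ang [ 148.1   88.8   28.9  -30.7  -89.4 -152.3] mod60 [28.1 28.8 28.9 29.3 30.6 27.7] tip [0.5864 0.0681 0.081 ]
ctr [0.5865 0.0679 0.06  ] r [0.0152 0.0152 0.0148 0.0146 0.015  0.015 ] ang [ 150.    87.4   27.2  -29.7  -90.9 -150.6] mod60 [30.  27.4 27.2 30.3 29.1 29.4] tip [0.5865 0.0677 0.081 ]
[0.5772 0.1321 0.034 ]
[0.5737 0.1197 0.034 ]
[0.5848 0.1212 0.034 ]
foot [0.5289 0.1112 0.012 ]
foot [0.6296 0.1252 0.012 ]
foot1 [0.5286 0.1104 0.012 ]
foot1 [0.6306 0.1249 0.012 ]
```

The geometry checks out: spline ring radius 15 mm, height about 59 mm and tip about 80 mm. The axis is at (0.5865, 0.068), the gaps are at −1° mod 60, and the grey arm is at 98°. So blue goes to −61° and yellow to 119°. Now I'll grasp blue.

```bash
cat > pick.py <<'E'
from h import *
def st(l=''):
    s=robot.get_state(); print(l,'t',round(s['time'],2),'p',np.round(s['ee_pos'],4),'F',np.round(s['force'],1),'M',np.round(s['moment'],2),'op',round(s['opening'],4),'g',np.round(s['grasp_force'],1))
def pick(xy,yaw):
    p=np.array([*xy,.06]); R=down(yaw)
    robot.move_ptp(p+[0,0,.04],R); 
    p[2]=.0215; robot.move_linear(p,velocity=.12,threshold=15); st('down')
    robot.gripper_to(.045); st('grip')
    p[2]=.06; robot.move_linear(p,velocity=.1); st('up')
    p[2]=.15; robot.move_linear(p,velocity=.3)
AX=np.array([.5865,.068]); YAW=np.radians(119)
E
python3 - <<'E'
from pick import *
pick((.4649,-.3596),-.706+np.pi)
robot.move_ptp(np.array([*AX,.13]),down(YAW)); st('over')
cv2.imwrite('pics/hold.png',robot.grab_frame('wrist')[:,:,::-1])
c=robot.camera_info('scene');im=robot.grab_frame('scene');print(proj(c,[[*AX,.1]]))
x,y=proj(c,[[*AX,.09]])[0].astype(int)
cv2.imwrite('pics/s1.png',cv2.resize(im[max(y-60,0):y+60,x-70:x+70,::-1],(700,600),interpolation=cv2.INTER_CUBIC))
E
```

```text
down t 9.47 p [ 0.4652 -0.3596  0.0217] F [-0.3 -0.4  0.2] M [ 0.01 -0.15 -0.  ] op 0.0938 g 0.0
grip t 10.21 p [ 0.4649 -0.3596  0.0215] F [-0.2 -0.5  0.3] M [ 0.09 -0.05 -0.04] op 0.0515 g 30.0
up t 10.74 p [ 0.4648 -0.3597  0.0601] F [-0.2 -0.6 -1.8] M [ 0.02 -0.14 -0.05] op 0.0513 g 30.0
over t 12.82 p [0.5865 0.0667 0.1297] F [ 0.6 -0.  -0.9] M [-0.02 -0.05  0.01] op 0.0515 g 30.0
[[209.64855524 239.13196783]]
```

View pics/s1.png

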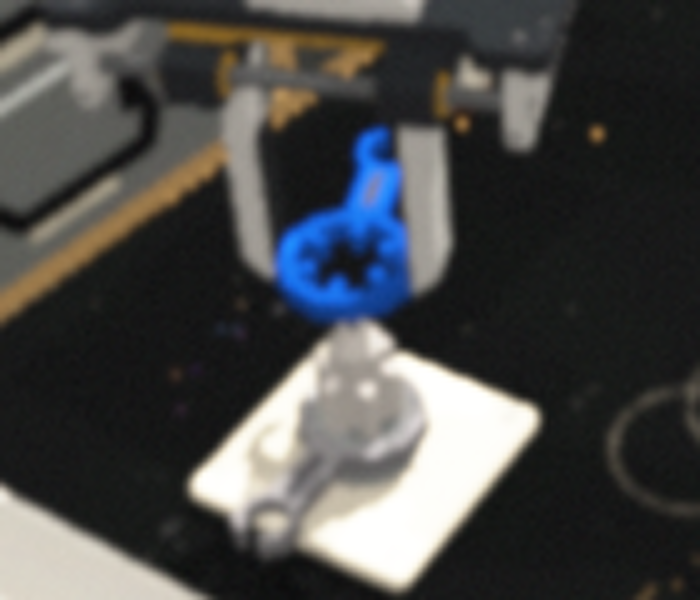

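View pics/hold.png

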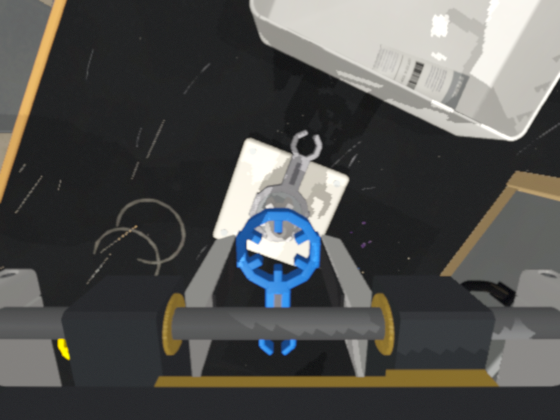

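The blue plate is held level by its flats, with the bore clear of the fingers (ring centre about (278,249) in the wrist view) and the spindle below it. I'll fit the held plate's offset and then lower it.

```bash
cat > place.py <<'E'
from pick import *
from fit import fit
def held(col,yaw):
    robot.pause(.2); s=robot.get_state(); c=robot.camera_info('wrist'); im=robot.grab_frame('wrist')
    p=np.array(s['ee_pos']); r,e=fit([(c,im)],col,[p[0],p[1],yaw],z0=p[2]-.0215)
    off=r[:2]-p[:2]; print('held off',off.round(4),'yaw deg',np.degrees(r[2]).round(1),'cost',round(e)); return off
def lower(off,yaw,z):
    p=np.array([*(AX-off),.105]); R=down(yaw)
    robot.move_ptp(p,R); robot.pause(.1); st('above')
    for zz,th in ((.084,12),(z,12)):
        p[2]=zz; h=robot.move_linear(p,velocity=.04,threshold=th); st(f'hit {h}')
        if h: break
E
python3 - <<'E'
from place import *
off=held('b',np.radians(-61))
off=np.clip(off,-.003,.003)
np.save('offb.npy',off)
lower(off,YAW,.034+.0215)
E
```

```text
held off [-0.0007  0.0006] yaw deg -61.3 cost 1659
above t 13.53 p [0.5874 0.0676 0.1057] F [-0.2 -0.  -0.9] M [ 0.03 -0.09 -0.03] op 0.0519 g 30.0
hit False t 14.2 p [0.5873 0.0675 0.084 ] F [ 0.7 -0.3 -0.5] M [ 0.04 -0.14  0.03] op 0.0516 g 30.0
hit True t 14.89 p [0.5868 0.0674 0.0555] F [-1.8 -0.7  8.6] M [-0.12  0.37 -0.02] op 0.0516 g 30.0
```

It dropped straight through the splines to seat height. I'll release it and check while moving on to yellow.

```bash
python3 - <<'E'
from place import *
robot.gripper_to(.075); st('open')
robot.move_linear(np.array([*AX,.16]),velocity=.2)
robot.pause(.2)
c=robot.camera_info('wrist');im=robot.grab_frame('wrist')
for z in (.034,.060): print(z,fit([(c,im)],'b',[*AX,np.radians(-61)],z0=z))
x,y=proj(c,[[*AX,.044]])[0].astype(int)
a=cv2.resize(im[max(y-60,0):y+60,x-60:x+60],(400,400))
c=robot.camera_info('scene');im=robot.grab_frame('scene')
x,y=proj(c,[[*AX,.044]])[0].astype(int)
b=cv2.resize(im[y-40:y+40,x-40:x+40],(400,400),interpolation=cv2.INTER_CUBIC)
cv2.imwrite('pics/p1.png',np.hstack([a,b])[:,:,::-1]);st()
E
```

```text
open t 15.47 p [0.5864 0.0672 0.055 ] F [0.2 0.1 0.5] M [-0.05 -0.1   0.  ] op 0.0749 g 0.0
0.034 (array([ 0.5869467 ,  0.06598853, -1.08725026]), np.float64(901.3225))
0.06 (array([ 0.58395453,  0.07155521, -1.07433432]), np.float64(1562.0274999999997))
 t 16.44 p [0.5862 0.068  0.1592] F [ 0.  -0.3  0.5] M [-0.05 -0.12 -0.03] op 0.0752 g 0.0
```

View pics/p1.png

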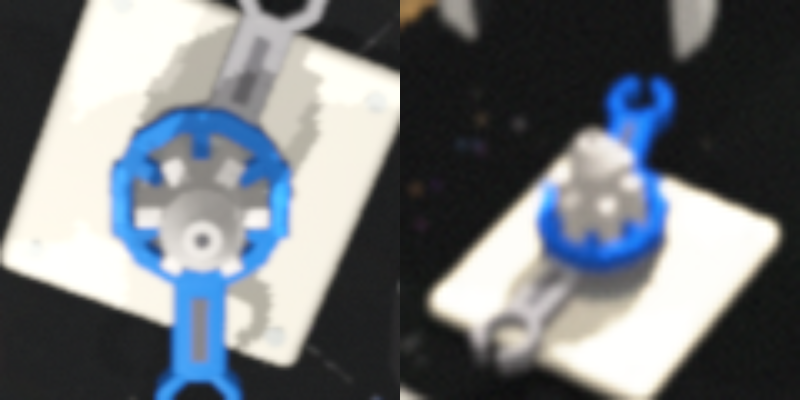

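Blue is home: the splines stand well above it between the teeth, it lies flat on the grey plate, and the fit agrees with seat height at −62°. Next is yellow.

```bash
python3 - <<'E'
from place import *
robot.gripper_to(.094)
pick((.4719,-.1751),-.212)
robot.move_ptp(np.array([*AX,.13]),down(YAW)); st('over')
off=held('y',YAW)
if abs(off).max()<.004: lower(off,YAW,.044+.0215)
E
```

```text
down t 19.23 p [ 0.4722 -0.1752  0.022 ] F [-0.4 -0.3  0.5] M [ 0.03  0.03 -0.  ] op 0.0939 g 0.0
grip t 19.97 p [ 0.4719 -0.1751  0.0215] F [-0.1  0.7  1.3] M [ 0.12  0.14 -0.04] op 0.0516 g 30.0
up t 20.5 p [ 0.4718 -0.175   0.0599] F [ 0.6 -0.1 -0.8] M [ 0.06  0.03 -0.01] op 0.0516 g 30.0
over t 22.43 p [0.5862 0.0673 0.1294] F [-0.6  0.2 -1.7] M [ 0.01 -0.12 -0.04] op 0.0517 g 30.0
held off [-0.0004 -0.    ] yaw deg 119.4 cost 1791
above t 23.02 p [0.5871 0.0681 0.1057] F [ 0.8  0.2 -0.7] M [-0.08 -0.16 -0.01] op 0.0515 g 30.0
hit False t 23.7 p [0.587  0.0681 0.084 ] F [ 0.3  0.3 -1.5] M [-0.03 -0.12  0.01] op 0.0516 g 30.0
hit True t 24.18 p [0.5867 0.0679 0.0652] F [-0.8 -0.1  6.3] M [-0.1   0.02 -0.01] op 0.0516 g 30.0
```

```bash
python3 - <<'E'
from place import *
robot.gripper_to(.075); st('open')
robot.move_linear(np.array([*AX,.16]),velocity=.2)
robot.pause(.3)
c=robot.camera_info('wrist');im=robot.grab_frame('wrist')
for z in (.044,.060): print(z,fit([(c,im)],'y',[*AX,YAW],z0=z))
x,y=proj(c,[[*AX,.044]])[0].astype(int)
a=cv2.resize(im[max(y-60,0):y+60,x-60:x+60],(400,400))
c=robot.camera_info('scene');im=robot.grab_frame('scene')
x,y=proj(c,[[*AX,.044]])[0].astype(int)
b=cv2.resize(im[y-40:y+40,x-40:x+40],(400,400),interpolation=cv2.INTER_CUBIC)
cv2.imwrite('pics/p2.png',np.hstack([a,b])[:,:,::-1]);st()
E
```

```text
open t 24.74 p [0.5864 0.0679 0.0651] F [ 0.3  0.8 -0.1] M [-0.02 -0.08  0.  ] op 0.0752 g 0.0
0.044 (array([0.58657539, 0.06715442, 2.08050276]), np.float64(1281.4450000000002))
0.06 (array([0.58465357, 0.07053354, 2.08608278]), np.float64(1580.8375))
 t 25.77 p [0.5863 0.068  0.1596] F [0.3 0.5 0.5] M [-0.03 -0.11 -0.06] op 0.0752 g 0.0
```

View pics/p2.png

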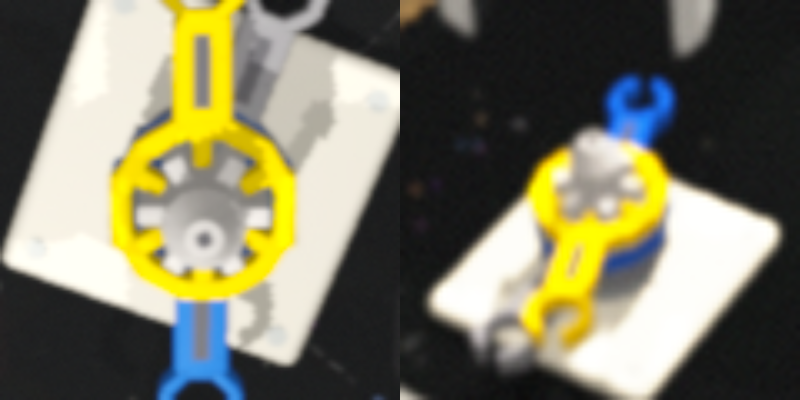

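Yellow lies flat on blue with its arm opposite, the splines show between its teeth, and the gripper is clear.

```bash
python3 -c "
from rig import robot
print(robot.sign_off())"
```

```text
the job is handed in; nothing more can be done
None
```

Both plates look fully home on the spindle in the final pictures: blue points away from the grey arm, yellow lies flat on top with its arm opposite, the gripper is clear, and I handed the job in at about 26 s (no verdict was returned).

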